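# Clear the caddy lid and hold it open

## Robot

A 6-joint arm with a two-finger parallel gripper is mounted at the origin on the work surface. World frame = base frame: x ahead of the robot, y to its left, z up, the work surface at z = 0. Lengths are in mm, angles in degrees, forces in N, time in s.
With the tool pointing down it reaches from about 275 to 850 mm from the base axis. Payload 19 kg.
Tool frame: the origin (TCP) lies at the centre of the arm's flange, where the gripper is bolted on; the fingertips stand 173 mm ahead of it and the grasp point (between the pads) lies 155 mm ahead of it; x points along the fingers, z is the direction in which the jaws open and shut, and the axes are right-handed (so a half turn about x gives the same grasp; the last joint's range is limited). The gripper opens to 85 mm and grips with 20 to 120 N. Pads are 22 mm wide; open, the fingers measure 114 mm over their backs; the gripper's body (76 mm by 85 mm) begins 54 mm behind the grasp point. The pads swing forward as they close: fully open they stand 13 mm farther back than shut.
Start: joints at [62.223, 8.623, 82.357, -0, 89.026, -7.678], TCP at [197.609, 539.965, 404.667] pointing down, gripper open.
Joint ranges: [-160.23, 160.23], [-39.13, 120.54], [6.94, 153.29], [-79.49, 259.48], [9.18, 160.14], [-161.06, 161.06]. Speed limits (degrees/s): [108.29, 108.29, 127.2, 172.46, 172.46, 172.46].

## Interface

Orientations are given as [roll, pitch, yaw] about the fixed x, y, z axes, in that order (R = Rz(yaw) Ry(pitch) Rx(roll)).
In Python, from rig import ctrl gives the robot as it stands. The module is installed in compiled form; this text tells all that it offers.
- The arm moves only by the shell command python3 -m pendant 'ROWS' [OPENING]. ROWS is text: rows parted by semicolons, each of 4 numbers parted by spaces: the shift along the tool's x, y, z in cm, then the turn about the tool's x in rad. In form: x y z turn; .... A call has 1 to 20 rows; each row is the pose to reach, as a shift and turn from the pose commanded when the call began, along the tool's axes at that moment; what a row does not reach only later rows make up. A row lasts 1/10 s, in which the tool goes at most 50 mm and 8.59 degrees, less where a joint would pass 70% of its speed; a pose out of reach is approached as far as the arm can. A call with a gripper value outside its range is refused whole. OPENING is the opening, from 0 (shut) to 1 (fully open), set as the call begins (- or left out, the last holds). The fingers move at their own pace and stop on an object; the grip force is fixed at half the most. Time passes only in rows, so rows that repeat a pose let the fingers close. It gives the time, the measured TCP pose, the force and the opening at its end, in the units of the state.
- ctrl.sense(): the state, without advancing time (a new reading comes with each control period).
- ctrl.capture(name): name is "side" or "top" or "wrist"; returns the picture (480x640x3 uint8, red, green, blue); there is no depth.
- ctrl.camera_info(name): a dict with "vertical_fov" (degrees; the focal length in pixels is half the picture's height over the tangent of half this angle, whatever the lens; pixels are square), "cx", "cy" (the principal point, pixels), "rvec" (rotation vector, rad) and "tvec" (3), from world to camera coordinates, as OpenCV has them. Camera axes: x right, y down, z forward; pixel columns grow to the right and rows downward; lengths in mm; the calibration is good to about 2 mm. The wrist camera is an equidistant fisheye: a pixel r from the principal point sees the ray r / f radians off the axis. A picture is of the moment at which its call begins: read the wrist's pose just before it. camera_info takes no time and is no camera call; for the wrist camera it gives the pose at the moment of the call.
- ctrl.sign_off(): hands the job in, once; it reports no verdict.
The state is a dict: "time": time; "qpos": joint angles; "qvel": joint speeds; "joint_torque": joint torques, N m; "tool_pos": TCP position; "tool_rot": TCP orientation; "force": force on the tool from outside, world axes, zero at the start; "moment": the same for the moment, N m; "opening": opening from 0.0 (shut) to 1.0 (fully open).
Only numpy, scipy, OpenCV 4.12 (cv2) and the standard library are available. Lean on these libraries where they do the work, as an engineer would, in place of code of your own. Each camera call takes 0.05 s, during which the arm holds its last target. There are 200 camera calls.

## Task

I want to reach the spice cups in the steel caddy: lift the small clear tub off its closed lid and stand it upright and gently on the grey vinyl, clear of the caddy. Then raise the lid and hold it open at 60 degrees from closed (within about five degrees), steady; it falls shut if let go, so finish while still holding it there. Do not tip the small tub, and leave the large tub, mortar, spoon and sieve where they are.

Things in the scene. Friction and masses are not known exactly. Their poses are not given: they have to be found in the camera images.
- caddy: Steel spice caddy, fixed to the shelf: an open pan 170 mm (its x) by 240 mm (its y), rim 90 mm above its underside, six empty cups inside. Origin: centre of its underside, which stands on the grey vinyl; z up. Its front (handle side, -x) faces the robot, give or take its yaw. Its hinged lid is 248 mm wide (y); closed, the lid's flat top lies 94 mm above the origin, from x = -92 mm (front edge) to x = +86 mm.
- lid (a joint): Opening angle of the caddy lid in rad: 0 closed, grows as the front edge rises; 60 degrees = 1.047. Hinge axis along the caddy's y at its far (+x) rim, through point lid_hinge. Stop at 1.45. Lid about 0.4 kg (the actual mass differs by up to a quarter), almost no friction: it falls shut from any angle.
- lid_hinge (a point): Middle of the lid's hinge axis, at x = +90 mm, z = 90 mm in the caddy's frame.
- lid_handle (a point): Middle of the bar of the lid's steel bow handle: a round bar 10 mm in diameter parallel to the hinge, straight for 98 mm, on two end posts 110 mm apart. Closed, the bar's centre is 150 mm in front of the hinge axis and 46 mm above it (42 mm above the lid's top); it turns with the lid. A gripped bar may turn between the fingers, so the gripper can stay pointing down as the lid rises.
- small_tub: Small closed rectangular clear plastic tub with a milky snap lid, 94 mm (its x) by 64 mm (its y) by 46 mm high, 70 to 130 g, loose, lying on the closed caddy lid behind the handle, long side roughly along the caddy's x. Origin: centre of its underside, z up. The snap lid (top 9 mm) is the full 64 mm wide, the tub below it 61 mm.
- large_tub: Bystander: large clear tub with milky snap lid, 150 (x) by 110 (y) by 70 mm high. Origin: centre of its underside on the vinyl, whose top is at world z = 2 mm.
- mortar: Bystander: cast aluminium mortar, 100 mm across the rim, 85 mm high, its pestle standing in it to 123 mm. Origin: centre of its underside on the vinyl.
- spoon: Bystander: wooden masala spoon lying along its x, from -107 to +102 mm, bowl at +x, 52 mm wide, 19 mm high. Origin: on the vinyl below the middle.
- sieve: Bystander: small steel sieve, bowl 80 mm across at x = +50 mm, handle to x = -115 mm, 31 mm high. Origin: on the vinyl, between bowl and handle.
There are look-alikes about, which are no part of the job. What is shaped like the small_tub but black, turquoise or yellow is not meant.

How it is judged (in metres and radians):
On the way, in this order (a step that is already met when the one before it is completed fails the run):
1. the small tub stands upright on the vinyl, let go, clear of the caddy, with the lid still closed (height (world z) of small_tub below 0.008 m and angle between small_tub's own z axis and vertical below 0.1 rad and linear speed of small_tub below 0.05 m/s and contact force between each of the fingers, caddy and small_tub below 0.05 N and value of joint lid below 0.1 rad), for 0.2 s.
2. the robot holds the lid steady at 60 degrees (value of joint lid between 0.942 and 1.152 rad and velocity of joint lid between -0.1 and 0.1 rad/s and contact force between any of the fingers, the arm and caddy above 0.3 N and contact force between caddy and large_tub below 0.05 N and contact force between caddy and mortar below 0.05 N and contact force between caddy and spoon below 0.05 N and contact force between caddy and sieve below 0.05 N), for 0.3 s.
At the end, for the whole second after the job is handed in: The robot still holds the lid at 60 degrees (within 6), still (under 0.1 rad/s), nothing else propping it; the small tub stands upright on the vinyl, let go and not touching the caddy (all of step 2 and height (world z) of small_tub below 0.008 m and angle between small_tub's own z axis and vertical below 0.1 rad and linear speed of small_tub below 0.05 m/s and contact force between each of the fingers, caddy and small_tub below 0.05 N); the arm keeps its last pose, push and grip.
It fails at once if the small tub is tipped (more than 23 degrees) (angle between small_tub's own z axis and vertical above 0.4 rad).
It fails at once if the small tub is dropped or thrown (linear speed of small_tub above 0.6 m/s and contact force between the fingers and small_tub below 0.05 N).
It fails at once if the large tub, mortar, spoon or sieve is pushed away (more than 30 mm) (distance of any of large_tub, mortar, spoon, sieve from where it was at the start of the episode above 0.03 m).
It also fails if it takes over 56 s, if anything falls off the work surface, if the arm or the gripper's body presses on something with over 40 N, if the wrist force passes 120 N, or if a joint passes its speed limit or range.

## Working session

There is one attempt and no reset: what is moved stays moved. The work goes in short steps, Python scripts to look and compute and a shell command to move; the robot and the scene stay as the last step left them, time stands still between calls to the robot, and variables do not carry over. Pictures are saved under pics/ and viewed, about 8 in all and at most 12, crops included, and the job is handed in when it is done.

```bash
mkdir -p pics
cat > h.py <<'E'
import numpy as np, cv2
from rig import ctrl
def cam(n):
    i=ctrl.camera_info(n); R=cv2.Rodrigues(np.array(i['rvec'],float))[0]; t=np.array(i['tvec'],float).ravel()
    f=240/np.tan(np.radians(i['vertical_fov'])/2); return R,t,f,i['cx'],i['cy']
def ray(c,u,v,fish=False):
    R,t,f,cx,cy=c; d=np.array([(u-cx)/f,(v-cy)/f,1.])
    if fish:
        r=np.hypot(u-cx,v-cy); th=r/f; d=np.array([(u-cx)/max(r,1e-9)*np.sin(th),(v-cy)/max(r,1e-9)*np.sin(th),np.cos(th)])
    return -R.T@t, R.T@d
def onz(c,u,v,z,fish=False):
    o,d=ray(c,u,v,fish); return o+d*(z-o[2])/d[2]
def proj(c,p):
    R,t,f,cx,cy=c; q=R@np.array(p,float)+t; return np.array([cx+f*q[0]/q[2],cy+f*q[1]/q[2]])
def snap(n,name):
    im=ctrl.capture(n); cv2.imwrite(f'pics/{name}.png',im[:,:,::-1]); return im
E
python3 - <<'E'
from h import *
for n in('top','side','wrist'):
    c=cam(n); print(n,np.round(-c[0].T@c[1]),np.round(c[0][2],2),c[2:])
    snap(n,n+'0')
print(ctrl.sense())
E
```

```text
top [ 447.   -8. 1609.] [ 0.09  0.01 -1.  ] (np.float64(536.8300256533347), 325.18276968121086, 229.64489298112323)
side [-181. -760.  713.] [ 0.63  0.61 -0.48] (np.float64(561.7432148662972), 317.00993429221495, 257.24188894505903)
wrist [128. 564. 373.] [ 0.27 -0.1  -0.96] (np.float64(371.64829954431775), 319.5791239056116, 243.85749042288646)
{'time': 0.15, 'qpos': array([ 6.22219391e+01,  8.64473100e+00,  8.23815290e+01,  3.90968860e-04,
        8.90263922e+01, -7.67709247e+00]), 'qvel': array([ 0.02577069, -0.14103602, -0.15408905,  0.04330036, -0.10972942,
       -0.00175933]), 'joint_torque': array([ 5.39819754e-03, -7.13382339e+01, -5.71042442e+01, -1.73228727e-06,
        6.97750176e-03,  2.55124024e-05]), 'tool_pos': array([197.61754054, 539.95526486, 404.23693715]), 'tool_rot': array([ 171.8975339 ,   89.94734633, -118.20344133]), 'force': array([0.56839113, 0.59391057, 0.83989903]), 'moment': array([-0.00371722,  0.04844366,  0.01023459]), 'opening': 0.9991563535413798}
```

View pics/top0.png

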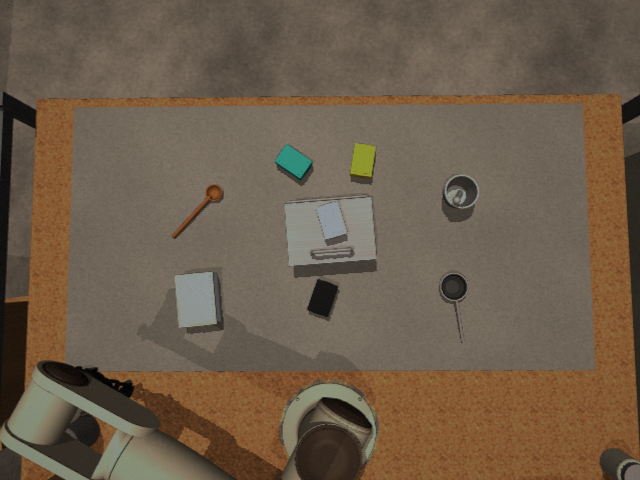

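View pics/side0.png

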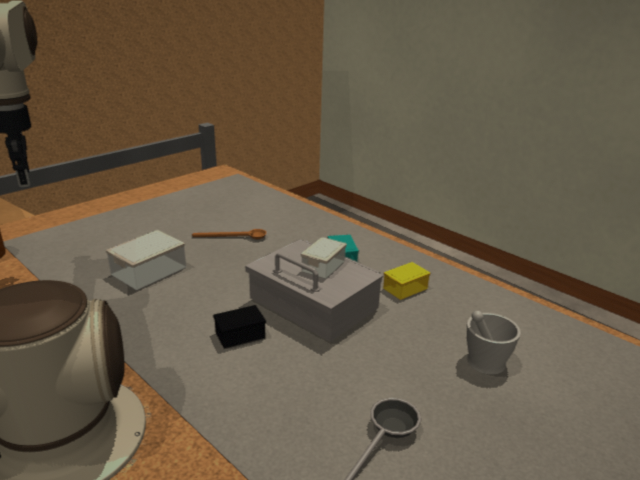

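The top view shows the caddy lid around (331,232), the handle bar at (332,252) and the small tub on it at (332,221). The large tub is at (198,300), spoon (197,212), mortar (460,192), sieve (455,295), with a black decoy at (322,298). The vinyl left of the caddy, around (240,235), looks free for placing.

Run:
```python
from h import *
im=cv2.imread('pics/top0.png'); c=cam('top')
hsv=cv2.cvtColor(im,cv2.COLOR_BGR2HSV)
cr=im[185:285,270:390]; 
for p in [(332,221),(325,212),(300,220),(360,230),(300,255),(332,246),(332,256),(250,235),(197,300)]: print(p,im[p[1],p[0]],hsv[p[1],p[0]])
g=hsv[:,:,2]
m=((hsv[:,:,2]>150)&(hsv[:,:,1]<60)).astype(np.uint8); 
n,l,s,cc=cv2.connectedComponentsWithStats(m)
for i in range(1,n):
    if s[i,4]>150:
        r=cv2.minAreaRect(np.argwhere(l==i)[:,::-1].astype(np.float32)); print(s[i],r)
        if 300<r[0][0]<360: 
            for q in cv2.boxPoints(r): print(np.round(onz(c,*q,142)))
cv2.imwrite('pics/crop.png',cv2.resize(cr,None,fx=6,fy=6,interpolation=cv2.INTER_CUBIC))
```

```text
(332, 221) [158 151 141] [102  27 158]
(325, 212) [156 152 142] [ 99  23 156]
(300, 220) [133 143 142] [ 33  18 143]
(360, 230) [130 139 143] [ 21  23 143]
(300, 255) [135 145 143] [ 36  18 145]
(332, 246) [118 126 136] [ 13  34 136]
(332, 256) [73 78 86] [12 39 86]
(250, 235) [ 92 106 118] [ 16  56 118]
(197, 300) [148 149 141] [ 86  14 149]
[317 202  29  37 674] ((330.820068359375, 219.83738708496094), (32.61009979248047, 21.296390533447266), 73.0724868774414)
[634.  32. 142.]
[651. -24. 142.]
[564. -50. 142.]
[548.   6. 142.]
[189 274  24  30 189] ((200.9615478515625, 286.30767822265625), (28.03184700012207, 19.721521377563477), 60.2551155090332)
```

View pics/crop.png

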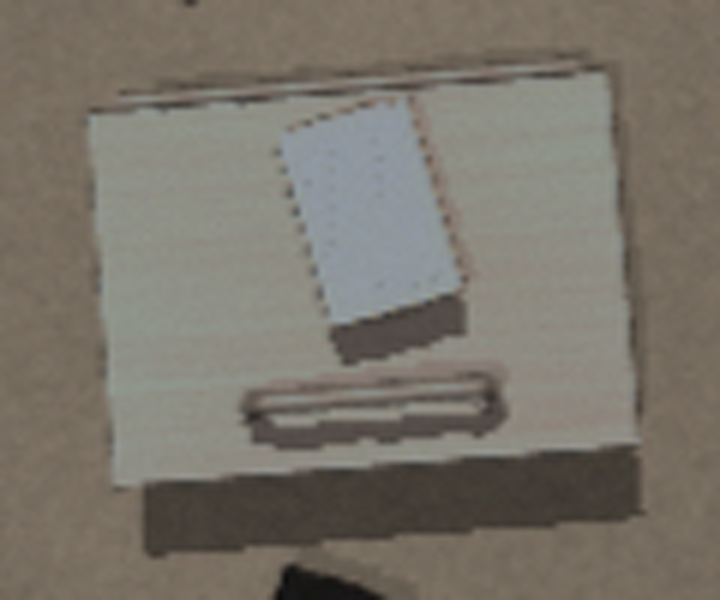

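Run:
```python
from h import *
c=cam('top'); s=cam('side')
P=lambda x,y,z: onz(c,270+(x+.5)/6-.5,185+(y+.5)/6-.5,z)
L=np.array([P(90,113,96),P(606,72,96),P(638,443,96),P(113,486,96)])
print(np.round(L,1)); w=L[0]-L[1]; w2=L[3]-L[2]
print('widths',np.linalg.norm(w),np.linalg.norm(w2),'depth',np.linalg.norm(L[0]-L[3]),np.linalg.norm(L[1]-L[2]))
yaw=np.mean([np.arctan2(-v[0],v[1]) for v in (w,w2)]); print('yaw y-edges',[np.degrees(np.arctan2(-v[0],v[1])) for v in (w,w2)],'x-edges',[np.degrees(np.arctan2(v[1],v[0])) for v in (L[0]-L[3],L[1]-L[2])])
yaw=np.radians(5) if abs(yaw)>1 else yaw
ex=np.array([np.cos(yaw),np.sin(yaw),0]);
o=L.mean(0)+3*ex; print('caddy origin',o, 'handle',o-60*ex,'hinge',o+90*ex)
h=o-60*ex; h[2]=138; p=proj(c,h); print('handle px in crop',(p-[270,185]+.5)*6-.5,'side',proj(s,h))
for e in ((250,395),(500,382)): print(P(*e,138))
t=np.array([599,-9,142]); print('tub side',proj(s,t), 'tub in caddy',(t-o)@ex)
for n,uv,z in (('large',(198,300),72),('spoon bowl',(214,193),10),('spoon end',(175,236),10),('black',(322,298),40),('turq',(294,162),40),('mortar',(460,192),87),('sieve',(455,288),25)): print(n,np.round(onz(c,*uv,z)))
from scipy.spatial.transform import Rotation as Ro
print(np.round(Ro.from_euler('xyz',ctrl.sense()['tool_rot'],degrees=True).as_matrix(),3))
```

```text
[[ 651.5  121.9   96. ]
 [ 669.7 -122.6   96. ]
 [ 494.2 -135.6   96. ]
 [ 475.1  110.7   96. ]]
widths 245.15565484056822 247.01360876486507 depth 176.7537597972263 176.04173932056335
yaw y-edges [np.float64(4.267296611503326), np.float64(4.430001660626654)] x-edges [np.float64(3.640269920375793), np.float64(4.242124969099604)]
caddy origin [575.59981502  -6.16204987  96.        ] handle [515.77254839 -10.71157371  96.        ] hinge [6.65340715e+02 6.62235877e-01 9.60000000e+01]
handle px in crop [371.51402519 393.92169029] side [294.28100362 262.01474983]
[515.52996544  44.81153457 138.        ]
[520.95493165 -69.41832964 138.        ]
tub side [321.85402889 247.57255116] tub in caddy 23.117629739035706
large [379. 370.  72.]
spoon bowl [696. 342.  10.]
spoon end [567. 458.  10.]
black [382.  17.  40.]
turq [783.  99.  40.]
mortar [ 683. -378.   87.]
sieve [ 409. -372.   25.]
[[-0.    -0.939  0.344]
 [-0.001  0.344  0.939]
 [-1.     0.    -0.001]]
```

Run:
```python
import cv2
im=cv2.imread('pics/side0.png')[210:340,215:395]; cv2.imwrite('pics/scrop.png',cv2.resize(im,None,fx=4,fy=4,interpolation=cv2.INTER_CUBIC))
```

```text
(no output)
```

View pics/scrop.png

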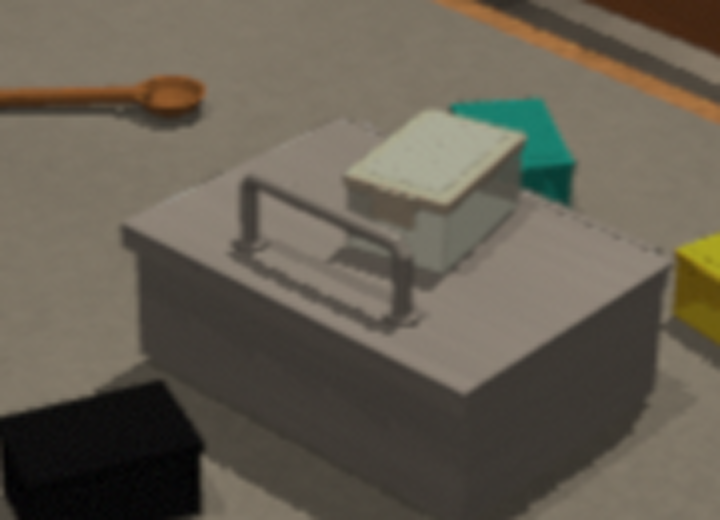

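Both views agree within a few mm: caddy origin (576,-6), yaw 4.3°, bar (516,-11,138), and small tub (599,-11) with yaw about 17°. The lid measures 246×176 mm against the given 248×178. Next I move above the tub with the jaws across its short side.

```bash
python3 -m pendant '0 -4 -2.7 -0.05; 0 -8 -5.4 -0.1; 0 -12 -8 -0.15; 0 -16 -10.7 -0.2; 0 -20 -13.4 -0.25; 0 -24 -16 -0.3; 0 -28 -18.7 -0.35; 0 -32 -21.4 -0.4; 0 -36 -24.1 -0.45; 0 -40 -26.8 -0.5; 0 -44 -29.5 -0.55; 0 -48 -32.1 -0.6; 0 -52 -34.8 -0.64; 0 -55 -36.8 -0.646; 0 -56.6 -37.9 -0.646; 0 -56.6 -37.9 -0.646; 0 -56.6 -37.9 -0.646; 0 -56.6 -37.9 -0.646' 1
python3 - <<'E'
from h import *
c=cam('wrist'); s=ctrl.sense(); snap('wrist','w1'); print(s['time'],s['tool_pos'],s['qpos'],c[2:])
from scipy.spatial.transform import Rotation as Ro
print(np.round(Ro.from_euler('xyz',s['tool_rot'],degrees=True).as_matrix(),3))
E
```

```text
time: 1.95
tool_pos: [598.4, -9.4, 404.9]
tool_rot: [-19.3, 90.0, 87.7]
force: [-0.4, -0.1, -0.2]
opening: 1.001
1.95 [598.37578133  -9.37372027 404.89036372] [-8.27228944e+00  1.14221344e+01  7.90652872e+01  6.41214292e-03
  8.95132496e+01 -1.15241327e+02] (np.float64(371.64829954431775), 319.5791239056116, 243.85749042288646)
[[ 0.    -0.956 -0.292]
 [ 0.    -0.292  0.956]
 [-1.    -0.     0.   ]]
```

View pics/w1.png

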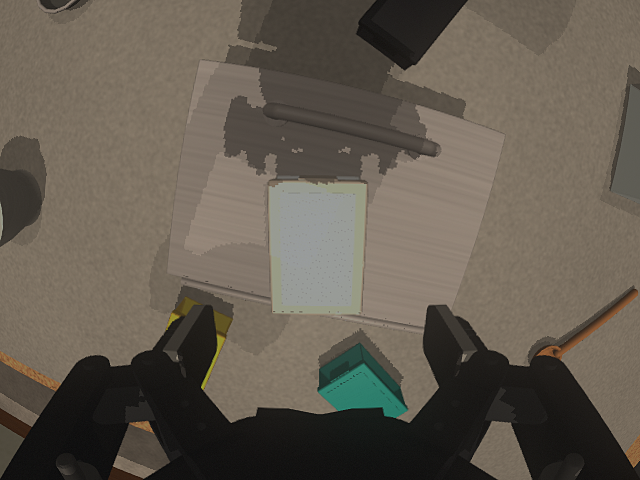

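The wrist view shows the tub's milky top with corners at about (268,182), (367,182), (363,314) and (273,314), squarely aligned with the jaws. The bar runs from (272,110) to (433,150).

Run:
```python
from h import *
c=cam('wrist'); f=lambda u,v,z:onz(c,u,v,z,True)
im=cv2.imread('pics/w1.png'); m=((im.min(2)>130)&(np.indices(im.shape[:2])[0]<330)).astype(np.uint8)
n,l,s,cc=cv2.connectedComponentsWithStats(m); i=1+s[1:,4].argmax()
r=cv2.minAreaRect(np.argwhere(l==i)[:,::-1].astype(np.float32)); print(r,s[i])
Q=np.array([f(u,v,142) for u,v in((268,182),(367,182),(363,314),(273,314))]); print(np.round(Q,1)); print(Q.mean(0),'sides',np.linalg.norm(Q[1]-Q[0]),np.linalg.norm(Q[2]-Q[1]))
d=Q[3]+Q[2]-Q[0]-Q[1]; print('yaw',np.degrees(np.arctan2(d[1],d[0])))
A=f(270,110,138);B=f(433,150,138); print('bar',A,B,(A+B)/2,np.linalg.norm(A-B),np.degrees(np.arctan2(-(B-A)[0],(B-A)[1])))
g=np.array([598.4,-9.4,0]); v=np.array([-.292,.956,0]); print('offset along jaw',(Q.mean(0)-g)@v,'along tub x',(Q.mean(0)-g)@np.array([.956,.292,0]))
```

```text
((315.53302001953125, 247.88031005859375), (95.97212982177734, 130.1549835205078), 1.3803540468215942) [  269   182    97   133 11444]
[[565.1 -54.5 142. ]
 [546.9   5.1 142. ]
 [634.7  32.7 142. ]
 [653.2 -27.8 142. ]]
[599.98771481 -11.12299703 142.        ] sides 62.26102468395549 92.02417153069756
yaw 17.142410314975184
bar [521.09616854 -66.41676887 138.        ] [513.48260743  40.44125196 138.        ] [517.28938798 -12.98775846 138.        ] 107.12890799774844 4.075398321284293
offset along jaw -2.1107978862904146 along tub x 1.0147402207903276
```

```bash
python3 -m pendant '0 -0.1 -0.2 0; 2 -0.1 -0.2 0; 4 -0.1 -0.2 0; 6 -0.1 -0.2 0; 8 -0.1 -0.2 0; 10 -0.1 -0.2 0; 11.5 -0.1 -0.2 0; 12.5 -0.1 -0.2 0; 13 -0.1 -0.2 0; 13.2 -0.1 -0.2 0; 13.2 -0.1 -0.2 0; 13.2 -0.1 -0.2 0' 1
python3 -m pendant '0 0 0 0; 0 0 0 0; 0 0 0 0; 0 0 0 0; 0 0 0 0; 0 0 0 0; 0 0 0 0; 0 0 0 0; 0 0 0 0; 0 0 0 0' 0
```

```text
time: 3.2
tool_pos: [600.6, -12.1, 273.4]
tool_rot: [-121.1, 89.9, -14.2]
force: [0.0, 0.5, 0.1]
opening: 1.003
time: 4.2
tool_pos: [600.5, -12.1, 273.4]
tool_rot: [-121.5, 90.0, -14.6]
force: [-2.0, 1.0, 6.0]
opening: 0.739
```

```bash
python3 -m pendant '-0.3 0 0 0; -1 0 0 0; -2 0 0 0; -3.5 0 0 0; -5 0 0 0; -6.3 0 0 0; -7 0 0 0; -7 0 0 0'
python3 -m pendant '0 -0.1 0.5 0; 0 -0.3 1.5 0; 0 -0.7 3.2 0; 0 -1.1 5.2 0; 0 -1.6 7.2 0; 0 -2 9.2 0; 0 -2.4 11.2 0; 0 -2.9 13.2 0; 0 -3.3 15.2 0; 0 -3.7 17.2 0; 0 -4.2 19.2 0; 0 -4.6 21.2 0; 0 -5 22.8 0; 0 -5.2 23.8 0; 0 -5.2 24.2 0; 0 -5.2 24.2 0; 0 -5.2 24.2 0; 0 -5.2 24.2 0'
python3 -m pendant '0.5 0 0 0; 1.5 0 0 0; 3 0 0 0; 5 0 0 0; 7 0 0 0; 9 0 0 0; 11 0 0 0; 12.5 0 0 0; 13.8 0 0 0; 14.6 0 0 0; 15.2 0 0 0; 15.6 0 0 0; 15.6 0 0 0; 15.6 0 0 0'
python3 - <<'E'
from h import *
print(ctrl.sense()['force']); a=snap('side','s2'); b=cv2.imread('pics/s2.png')
t=cv2.imwrite('pics/s2c.png',cv2.resize(b[150:350,150:400],None,fx=3,fy=3))
E
```

```text
time: 5.0
tool_pos: [600.5, -12.1, 344.0]
tool_rot: [-119.4, 89.9, -12.5]
force: [0.8, -1.0, -0.2]
opening: 0.741
time: 6.8
tool_pos: [579.9, 233.9, 342.7]
tool_rot: [160.4, 90.0, -92.7]
force: [0.9, 0.4, -1.7]
opening: 0.738
time: 8.2
tool_pos: [579.9, 234.6, 187.2]
tool_rot: [-97.4, 90.0, 9.5]
force: [-0.2, 0.4, -0.8]
opening: 0.739
[-0.19751799  0.37140619 -0.76700718]
```

View pics/s2c.png

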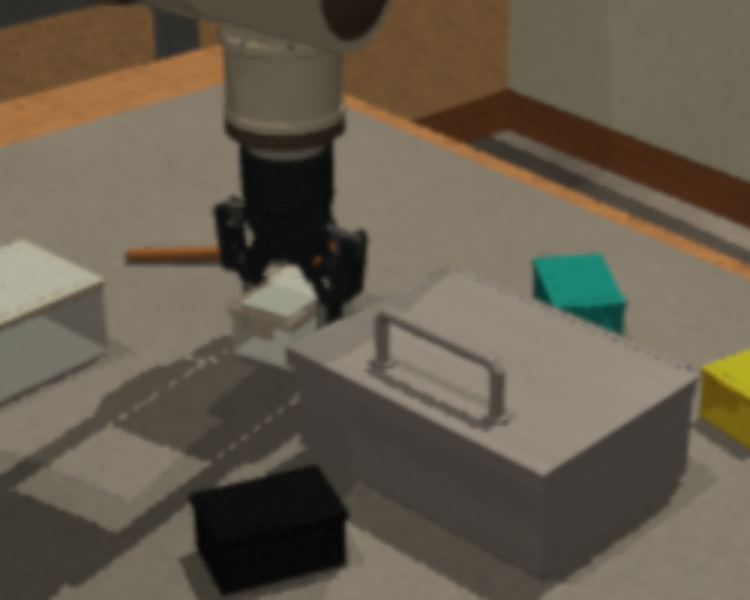

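The side view shows the tub held level just above the vinyl, clear of the caddy. I lower it slowly until the force shows contact.

```bash
python3 -m pendant '0.1 0 0 0; 0.2 0 0 0; 0.3 0 0 0; 0.4 0 0 0; 0.5 0 0 0; 0.5 0 0 0'
python3 -m pendant '0.05 0 0 0; 0.1 0 0 0; 0.15 0 0 0; 0.15 0 0 0'
python3 -m pendant '0.05 0 0 0; 0.1 0 0 0; 0.1 0 0 0; 0.1 0 0 0'
```

```text
time: 8.85
tool_pos: [579.7, 234.6, 181.5]
tool_rot: [104.4, 90.0, -148.7]
force: [-0.3, -0.0, -1.6]
opening: 0.741
time: 9.25
tool_pos: [579.8, 234.5, 180.1]
tool_rot: [111.6, 90.0, -141.5]
force: [0.5, 0.5, -0.7]
opening: 0.74
time: 9.65
tool_pos: [579.8, 234.6, 179.4]
tool_rot: [-138.7, 90.0, -31.8]
force: [-2.8, -0.8, 6.3]
opening: 0.744
```

Contact at TCP z 179.4, as predicted. Release.

```bash
python3 -m pendant '0 0 0 0; 0 0 0 0; 0 0 0 0; 0 0 0 0; 0 0 0 0; 0 0 0 0' 1
python3 -m pendant '-0.5 0 0 0; -1.5 0 0 0; -3 0 0 0; -5 0 0 0; -7 0 0 0; -9 0 0 0; -11 0 0 0; -13 0 0 0; -15 0 0 0; -17 0 0 0; -17 0 0 0; -17 0 0 0; -17 0 0 0'
python3 - <<'E'
from h import *
from scipy.spatial.transform import Rotation as Ro
s=ctrl.sense(); R=Ro.from_euler('xyz',s['tool_rot'],degrees=True).as_matrix(); print(np.round(R,3),s['tool_pos'],s['qpos'])
snap('top','t3'); c=cam('top')
im=cv2.imread('pics/t3.png'); print(proj(c,(580,235,48)))
cv2.imwrite('pics/t3c.png',cv2.resize(im[170:330,170:390],None,fx=3,fy=3))
E
```

```text
time: 10.25
tool_pos: [579.8, 234.6, 179.1]
tool_rot: [129.7, 90.0, -123.4]
force: [-0.0, -0.4, -0.5]
opening: 1.0
time: 11.55
tool_pos: [579.6, 234.5, 348.9]
tool_rot: [96.8, 90.0, -156.3]
force: [-0.4, 0.3, 0.2]
opening: 1.0
[[-0.001 -0.957 -0.291]
 [-0.    -0.291  0.957]
 [-1.     0.001 -0.   ]] [579.57956799 234.51648709 348.90256613] [ 1.49754975e+01  1.59283494e+01  8.00165188e+01 -5.92534884e-03
  8.40936054e+01 -9.19363211e+01]
[247.26515174 230.08809323]
```

View pics/t3c.png

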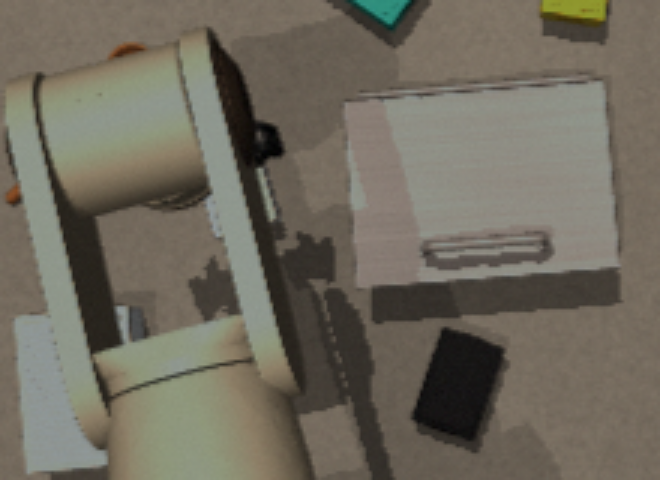

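The lid is still closed and the caddy unmoved. The tub is half hidden by the arm at crop (240,205), where expected, and I'll recheck it later. Next I move above the handle with the jaws turned across the bar.

```bash
python3 -m pendant '0 0.8 -1.4 0.12; 0 1.6 -2.8 0.24; 0 2.5 -4.2 0.36; 0 3.4 -5.6 0.48; 0 4.2 -7 0.6; 0 5.1 -8.4 0.72; 0 5.9 -9.8 0.84; 0 6.8 -11.2 0.96; 0 7.6 -12.6 1.08; 0 8.5 -14 1.2; 0 9.3 -15.4 1.32; 0 10.2 -16.8 1.44; 0 11 -18.2 1.56; 0 12 -19.8 1.68; 0 12.8 -21.2 1.76; 0 13.2 -21.8 1.79; 0 13.2 -21.8 1.79; 0 13.2 -21.8 1.79; 0 13.2 -21.8 1.79'
python3 - <<'E'
from h import *
from scipy.spatial.transform import Rotation as Ro
c=cam('wrist'); s=ctrl.sense(); R=Ro.from_euler('xyz',s['tool_rot'],degrees=True).as_matrix(); print(np.round(R,3),s['tool_pos'],s['qpos'])
snap('wrist','w4')
E
```

```text
time: 13.5
tool_pos: [517.0, -11.8, 349.1]
tool_rot: [154.3, 90.0, 158.8]
force: [-0.1, -0.7, 0.5]
opening: 1.0
[[-0.    -0.078  0.997]
 [ 0.     0.997  0.078]
 [-1.     0.    -0.   ]] [517.02868475 -11.80294664 349.09685525] [-9.84863127e+00  3.19977237e+00  9.47921059e+01  2.55795115e-03
  8.20207387e+01 -1.43190316e+01]
```

View pics/w4.png

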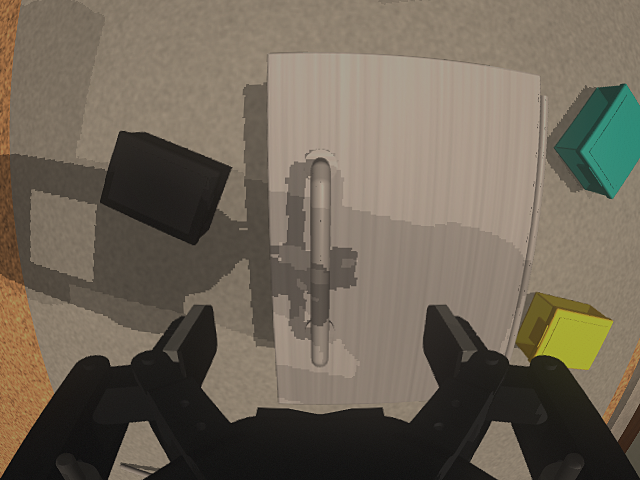

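The wrist view shows the bar from (320,158) to (320,366), centred between the jaws and at right angles to the closing direction. I descend and grip.

```bash
python3 -m pendant '0.5 0 0 0; 1.5 0 0 0; 2.5 0 0 0; 3.5 0 0 0; 4.5 0 0 0; 5 0 0 0; 5.1 0 0 0; 5.1 0 0 0; 5.1 0 0 0'
python3 -m pendant '0 0 0 0; 0 0 0 0; 0 0 0 0; 0 0 0 0; 0 0 0 0; 0 0 0 0; 0 0 0 0; 0 0 0 0; 0 0 0 0; 0 0 0 0; 0 0 0 0; 0 0 0 0' 0
python3 - <<'E'
import numpy as np
for d in range(0,61,4):
    a=np.radians(17.05+d); print(d,'x %.2f z %.2f cm'%(-(156.9*np.sin(a)-46)/10,(150-156.9*np.cos(a))/10))
E
```

```text
time: 14.45
tool_pos: [517.0, -12.4, 298.6]
tool_rot: [-23.5, 90.0, -19.1]
force: [0.1, -0.1, -1.1]
opening: 0.999
time: 15.65
tool_pos: [517.0, -12.4, 298.4]
tool_rot: [-18.6, 90.0, -14.3]
force: [3.6, 1.1, 4.9]
opening: 0.091
0 x -0.00 z -0.00 cm
4 x -1.04 z 0.36 cm
8 x -2.04 z 0.79 cm
12 x -3.02 z 1.28 cm
16 x -3.96 z 1.85 cm
20 x -4.85 z 2.48 cm
24 x -5.70 z 3.17 cm
28 x -6.50 z 3.92 cm
32 x -7.25 z 4.72 cm
36 x -7.94 z 5.57 cm
40 x -8.57 z 6.47 cm
44 x -9.13 z 7.41 cm
48 x -9.63 z 8.38 cm
52 x -10.05 z 9.39 cm
56 x -10.41 z 10.43 cm
60 x -10.69 z 11.48 cm
```

```bash
python3 -m pendant '-0.25 0 0.08 0; -0.5 0 0.17 0; -1.04 0 0.36 0; -1.54 0 0.57 0; -2.04 0 0.79 0; -2.54 0 1.03 0; -3.02 0 1.28 0; -3.5 0 1.56 0; -3.96 0 1.85 0; -4.41 0 2.16 0; -4.85 0 2.48 0; -5.28 0 2.82 0; -5.7 0 3.17 0; -5.7 0 3.17 0'
python3 - <<'E'
from h import *
s=ctrl.sense(); print(s['force'],s['moment'])
E
```

```text
time: 17.05
tool_pos: [548.4, -10.0, 356.3]
tool_rot: [-163.9, 89.9, -159.6]
force: [-12.3, -2.0, 5.3]
opening: 0.088
[-12.3339715   -1.96745387   5.34679054] [-0.41360713  2.4766253  -0.03641775]
```

```bash
python3 -m pendant '-0.2 0 0.18 0; -0.4 0 0.36 0; -0.8 0 0.73 0; -1.18 0 1.12 0; -1.55 0 1.52 0; -1.9 0 1.93 0; -2.24 0 2.36 0; -2.56 0 2.8 0; -2.87 0 3.26 0; -3.15 0 3.72 0; -3.43 0 4.2 0; -3.68 0 4.68 0; -3.93 0 5.17 0; -3.93 0 5.17 0'
python3 - <<'E'
from h import *
s=ctrl.sense(); print(s['force'],s['moment'])
snap('side','s5'); b=cv2.imread('pics/s5.png'); cv2.imwrite('pics/s5c.png',cv2.resize(b[150:350,150:400],None,fx=3,fy=3))
E
```

```text
time: 18.45
tool_pos: [600.2, -6.1, 396.9]
tool_rot: [-22.7, 89.9, -18.3]
force: [-10.2, -2.2, 16.9]
opening: 0.089
[-10.17963898  -2.20055981  16.85782896] [-0.35910211  1.68356307 -0.0623061 ]
```

View pics/s5c.png

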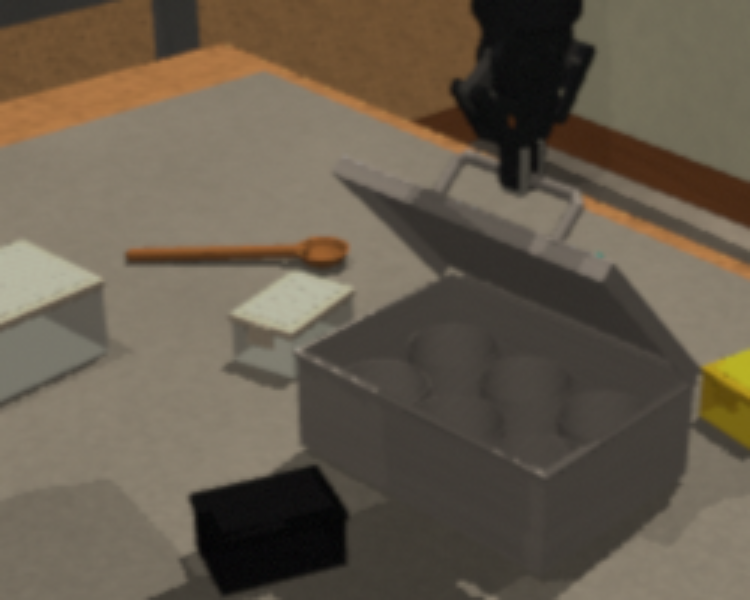

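The side view shows the lid about half open with the bar firmly gripped and the gripper clear of the lid. The small tub stands upright on the vinyl at crop (293,325), and the other objects are untouched. The remaining 12° follows, with slight upward relief of the radial push.

```bash
python3 -m pendant '-0.15 0 0.15 0; -0.27 0 0.4 0; -0.4 0 0.74 0; -0.54 0 1.1 0; -0.67 0 1.5 0; -0.78 0 1.9 0; -0.88 0 2.3 0; -0.98 0 2.65 0; -1.06 0 2.9 0; -1.12 0 3.05 0; -1.15 0 3.1 0; -1.15 0 3.1 0; -1.15 0 3.1 0; -1.15 0 3.1 0; -1.15 0 3.1 0'
python3 - <<'E'
from h import *
s=ctrl.sense(); print(s['force'],s['moment'],s['qvel'])
snap('side','s6'); snap('top','t6')
b=cv2.imread('pics/s6.png')[150:350,150:400]; cv2.imwrite('pics/s6c.png',cv2.resize(b,None,fx=3,fy=3))
d=s['tool_pos']; ex=np.array([np.cos(np.radians(4.3)),np.sin(np.radians(4.3)),0]); 
x=150-(d-[517,-12.4,298.4])@ex; z=46+d[2]-298.4; print(x,z,np.hypot(x,z),np.degrees(np.arctan2(z,x))-17.05)
c=cam('side'); o=np.array([575.6,-6.2,2.]); ey=np.array([-ex[1],ex[0],0]); ez=np.array([0,0,1.])
for D in(54,57,60,63,66):
    a=np.radians(D); u=-np.cos(a)*ex+np.sin(a)*ez; n=np.sin(a)*ex+np.cos(a)*ez; h=o+90*ex+90*ez
    print(D,[np.round((proj(c,h+182*u+4*n+k*ey)-[150,150]+.5)*3-.5) for k in(124,-124)])
E
```

```text
time: 20.0
tool_pos: [631.0, -3.9, 407.0]
tool_rot: [-43.6, 89.9, -39.3]
force: [-3.8, -3.6, 4.0]
opening: 0.087
[-3.77872668 -3.63143036  4.01635809] [-0.57876091  0.88796886 -0.06954768] [-0.02456966 -0.00480708 -0.06292049 -0.01886769  0.08237001 -0.07433445]
35.681896889861065 154.60800898667333 158.67209650244726 59.95428347631356
54 [array([353., 132.]), array([625., 236.])]
57 [array([361., 123.]), array([633., 225.])]
60 [array([369., 114.]), array([641., 214.])]
63 [array([377., 105.]), array([650., 204.])]
66 [array([385.,  97.]), array([658., 195.])]
```

View pics/s6c.png

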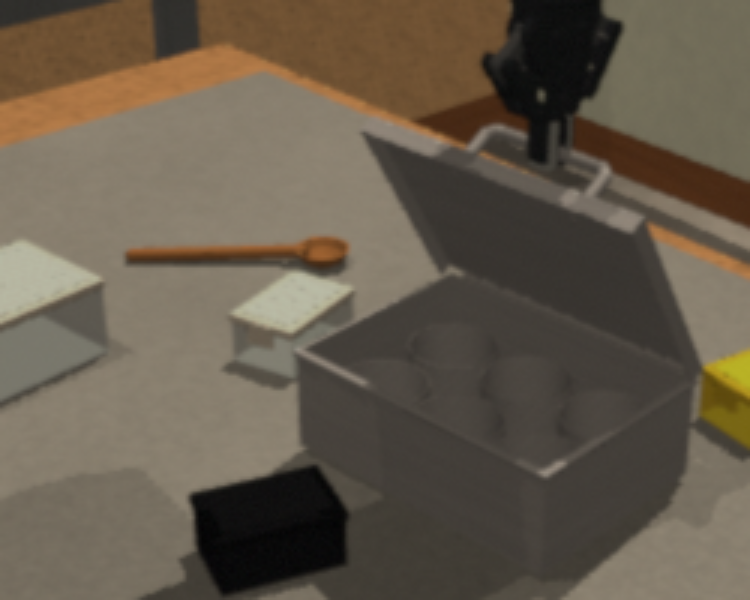

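The side view shows the lid held near 60° with its front edge corners at about crop (362,131) and (640,216). The forward kinematics give 60.0°, but the left corner reads a few degrees lower. I calibrate that against the closed-lid picture.

Run:
```python
from h import *
c=cam('side'); t=np.radians(4.3); ex=np.array([np.cos(t),np.sin(t),0]); o=np.array([575.6,-6.2,2.]); ey=np.array([-ex[1],ex[0],0]); ez=np.array([0,0,1.])
def F(D,n0,L=182,ks=(124,-124)):
    a=np.radians(D); u=-np.cos(a)*ex+np.sin(a)*ez; n=np.sin(a)*ex+np.cos(a)*ez; h=o+90*ex+90*ez
    return [np.round((proj(c,h+L*u+n0*n+k*ey)-[150,150]+.5)*3-.5) for k in ks]
print('closed top',F(0,4),'seen (288,352),(545,473)'); 
print('closed lower',F(0,-8))
for n0 in(4,-8): 
    for D in (54,57,60,63): print(n0,D,F(D,n0))
s=ctrl.sense()
print('bar mid',[(D,F(D,46,150,(0,))[0]) for D in(54,57,60,63)])
b=cv2.imread('pics/s6.png')[175:235,255:385]; cv2.imwrite('pics/s6d.png',cv2.resize(b,None,fx=6,fy=6,interpolation=cv2.INTER_CUBIC))
```

```text
closed top [array([281., 345.]), array([539., 474.])] seen (288,352),(545,473)
closed lower [array([281., 359.]), array([538., 490.])]
4 54 [array([353., 132.]), array([625., 236.])]
4 57 [array([361., 123.]), array([633., 225.])]
4 60 [array([369., 114.]), array([641., 214.])]
4 63 [array([377., 105.]), array([650., 204.])]
-8 54 [array([344., 145.]), array([615., 251.])]
-8 57 [array([351., 135.]), array([623., 239.])]
-8 60 [array([359., 125.]), array([631., 228.])]
-8 63 [array([367., 116.]), array([639., 217.])]
bar mid [(54, array([530., 161.])), (57, array([538., 154.])), (60, array([545., 149.])), (63, array([552., 143.]))]
```

View pics/s6d.png

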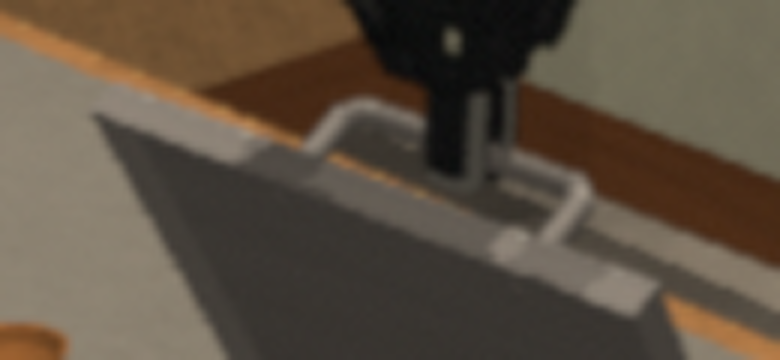

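With the closed-lid pixel offset applied, the corners give about 57–60° and the bar about 60–62°, so roughly 59–60° and well inside the window. I hold a moment, confirm it is steady and hand in.

```bash
python3 -m pendant '0 0 0 0; 0 0 0 0; 0 0 0 0; 0 0 0 0; 0 0 0 0; 0 0 0 0; 0 0 0 0; 0 0 0 0'
python3 - <<'E'
from h import *
s=ctrl.sense(); print(s['time'],s['tool_pos'],s['force'],abs(s['qvel']).max(),s['opening'])
print(ctrl.sign_off())
E
```

```text
time: 20.9
tool_pos: [631.0, -3.9, 407.0]
tool_rot: [-45.0, 89.9, -40.6]
force: [-3.5, -3.0, 4.8]
opening: 0.086
20.9 [631.00193435  -3.87536455 406.98521116] [-3.51605885 -2.97642305  4.75993522] 0.057175978815600666 0.0858311708062755
the job is handed in; nothing more can be done
None
```

The job is handed in at 20.9 s of the 56 s allowed; no verdict was given.

**Small tub:** I lifted it off the lid and set it down at about (580, 235) mm, left of the caddy. It touched the vinyl at about 6 N before I let go. The last side view shows it upright, let go and clear of the caddy.

**Lid:** The gripper still holds the handle bar. It was steady over the last 0.9 s: tool position unchanged, wrist force about 7 N.

**Lid angle:** From the tool position the lid is at 60.0°. The side camera disagrees slightly: the lid corners give about 57–60° and the bar about 60–62°. All of these are within the tolerance.

**Radial push:** While raising the lid there was a push of up to about 20 N along its arc. I eased it by moving slightly outward at the end.

**Other objects:** The spoon and the visible part of the large tub look unmoved in the last side view. I did not check the mortar and sieve at the end, but the arm stayed well away from them.

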